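# Clamp a table rail in the drilling jig

## Robot

A 6-joint arm with a two-finger parallel gripper is mounted at the origin on a cart in front of the work surface, level with it; the furniture and walls round the work are solid. World frame = base frame: x ahead of the robot, y to its left, z up, the work surface at z = 0. Lengths are in m, angles in rad, forces in N, time in s.
With the tool pointing down it reaches from about 0.3 to 0.95 m from the base axis. Payload 3.1 kg.
Tool frame: the origin (TCP) lies at the very end of the fingers, on their centre line; the grasp point (between the pads) lies 19 mm behind it (env.hold_point_z is the distance from the TCP to the grasp point, in m); z points along the fingers, y is the line along which they close (so a half turn about z gives the same grasp; the last joint's range is limited). The gripper opens to 85 mm and grips with 20 to 120 N. Pads are 22 mm wide; open, the fingers measure 114 mm over their backs; the gripper's body (76 mm by 85 mm) begins 54 mm behind the grasp point. The pads swing forward as they close: fully open they stand 13 mm farther back than shut.
Start: joints at [-1.353, 0.308, 1.634, -0, 1.2, -0.07], TCP at [0.177, -0.599, 0.231] pointing down, gripper open.
Joint ranges: [-3.06, 3.06], [-0.79, 1.96], [0.05, 2.63], [-1.19, 4.34], [0.05, 2.64], [-2.94, 2.94]. Speed limits (rad/s): [2.79, 2.79, 3.14, 3.14, 3.14, 3.14].

## Interface

Orientations are given as a unit quaternion [x, y, z, w].
In Python, from plant import env gives the robot as it stands.
- The arm moves only by the tool play_rows, never from a script. Its argument "rows" is a list of rows, each a list of 2 entries, a list of its own where there are three numbers: the shift along the tool's x, y, z in mm, then the turn, a rotation vector about the tool's x, y, z in degrees. A call has 1 to 10 rows; each row shifts and turns the commanded pose from where the row before left it, along the tool's axes as they then stand; what a row does not reach is not made up. A row lasts 1/10 s, in which the tool goes at most 50 mm and 8.59 degrees, less where a joint would pass 70% of its speed; a pose out of reach is approached as far as the arm can. A call is refused whole if a number of a shift passes 50 or a number of a turn 8.59, either way. A call with a gripper value outside its range is refused whole. "grip" is the finger opening in mm, from 0 to 85.4, set as the call begins (left out, the last holds). The fingers move at their own pace and stop on an object; "newtons" is the grip in N (left out, the last holds). Time passes only in rows, so rows that do not move let the fingers close. It gives the time, the measured TCP pose, the force, the opening and the grip force at its end, in the units of the state.
- env.sense(): the state, without advancing time (a new reading comes with each control period).
- env.snapshot(name): name is "scene" or "side" or "wrist"; returns a dict with "image" (384x512x3 uint8, blue, green, red), "fx", "fy", "cx", "cy" (pixels), "camera_from_world" (4x4, takes a point from world to camera coordinates); the wrist camera has in their place "hand_eye" (4x4, takes a point from camera to tool coordinates, whose origin is the TCP and whose axes are the flange's). Camera axes: x right, y down, z forward; pixel columns grow to the right and rows downward; lengths in m; the calibration is good to about 2 mm. A picture is of the moment at which its call begins: read the wrist's pose just before it. There is no depth.
- env.finish_job(): hands the job in; it is judged then, once.
Trained networks look in a picture, given as the dict that the camera call returned (one of the last four; its "shot" number tells which), for a name from the list of things; names that differ only in an ending like _2 or _b are one class to them, and where a whole thing is asked for, a point or a joint stands for the part that bears it (a point fixed in the world has none). Each returns a list of dicts, best first, with "confidence" (0 to 1); they miss things now and then, are a little off and sometimes report something else, mostly with a low value. They report only what shows in the picture. A call takes as long as a camera call.
- env.find_in(picture, thing): "point" ([x, y, z] in m, in world coordinates, good to about 4 mm: the middle of the surface that is visible of it).
- env.masks_of(picture, thing): "region" (384x512 bool, what is visible of it).
- env.landmark_of(picture, thing): "point" ([x, y, z] in m, in world coordinates, good to about 4 mm: a listed point, or the origin of a listed thing).
The state is a dict: "time": time; "joint_pos": joint angles; "qvel": joint speeds; "joint_torque": joint torques, N m; "ee_pos": TCP position; "ee_rot": TCP orientation; "contact_force": force on the tool from outside, world axes, zero at the start; "wrist_torque": the same for the moment, N m; "gripper_width": finger opening in m; "gripper_force": force on a finger pad.
Only numpy, scipy, OpenCV 4.12 (cv2) and the standard library are available. Lean on these libraries where they do the work, as an engineer would, in place of code of your own. Each camera call takes 0.05 s, during which the arm holds its last target. There are 200 camera calls.

## Task

Get the hardwood bar ready for drilling in the plywood jig, only pushing with the fingers: first push the bar lengthwise along its channel until its end is home against the jig's end stop, then swing the clamp strap round over the bar as far as its stop, and then push the raised cam lever all the way down, so that the rubber foot clamps the bar. Do not lift the bar, do not push the lever down before the strap is over the bar, and leave the loose things around the jig where they are.

Things in the scene. Friction and masses are not known exactly. Their poses are not given: they have to be found in the camera images.
- drill_jig: Fixed drilling jig: plywood board 200 (x) x 300 (y) x 18 mm; origin at its underside's centre, z up. A channel 42 mm wide runs along y at x +45 (floor z 18) between a fence (x 66 to 84, top z 42) and a guide strip (x 6 to 24, top z 30), open at its -y end, closed by the end stop at +y (top z 52). An aluminium drill bridge spans it at y 25 to 95, x -3 to 93, z 53 to 71. Clamp post at x -25, y -60.
- hardwood_bar: Loose planed hardwood bar, 38 x 330 x 30 mm, about 0.25 kg, lying lengthwise (its y axis) in the channel and sticking out of the jig's -y end; origin at the centre of its underside, 18 mm above the table; its top is then 48 mm above the table. It has to slide 25 to 60 mm towards the jig's +y to reach the stop; 1 to 3 N moves it.
- bar_push_end (a point): Centre of the bar's end face that sticks out of the jig (15 mm above its underside, 33 mm above the table); push it towards the jig's +y.
- bar_stop_end (a point): Centre of the bar's other end face, which goes against the end stop.
- stop_face (a point): Centre of the end stop's steel face (120 mm from the jig's origin in +y, 33 mm above the table), axes as the jig's. Home: bar_stop_end meets this point.
- clamp_pivot (a point): Point on the vertical axis about which the clamp strap swings, 72 mm above the table (mid thickness of the strap, lever up). Axes as the jig's.
- strap_swing (a joint): Swing of the clamp strap about its upright post, rad. 0: square over the bar (pointing to the jig's +x), against its stop. At q it points along the jig's (cos q, -sin q): parked at 1.05 to 1.75, roughly to -y; it swings anticlockwise from above as q falls. It stays where left (friction 0.12 N m). Dark steel bar 28 mm wide, round end 102 mm from the axis, z 66 to 78 mm over the table, lever up.
- strap_side (a point): Point on the strap's edge to push: 78 mm from the axis, mid thickness (72 mm over the table), on the edge 14 mm clockwise of the strap's centre line (the edge facing away from the bar while parked). The strap passes 18 mm over the bar's top; its foot passes 2.5 mm over it.
- clamp_foot: Sprung rubber foot under the strap, 19 mm across, 70 mm from the post's axis; origin on its centre line, far below its face (at table height with the lever up). Fully clamped it presses on the bar with about 7 N.
- cam_lever (a joint): Cam lever, rad. 0: up; 1.10: fully down, handle level; at v the handle slopes up at 1.10 - v rad. It turns with the strap: axle over the post, 89 mm above the table, handle pointing away from the strap (strap square: to the jig's -x). Black paddle 24 wide, 14 mm thick, 47 to 105 mm from the axle. About 3 N square to the paddle moves it; it stays where left. It draws the strap down 5 mm.
- lever_tip (a point): Point on the upper face of the lever's paddle, on its centre line, 85 mm from the axle: push here, downwards; fully down it stands 97 mm above the table.
- tape_measure: Loose yellow tape measure, 62 x 73 x 32 mm, in front of the bar's free end; leave it. Origin: centre of its underside.
- sanding_block: Loose cork sanding block, 53 x 97 x 26 mm, in front of the jig's left part; leave it. Origin: centre of its underside.
- screwdriver: Loose screwdriver, 208 mm long, lying behind the fence; leave it. Origin: centre of its underside.
- offcut_block_0: Loose pale offcut block, 45 x 75 x 28 mm, in front of the board, near where the lever comes down; leave it. Origin: centre of its underside.
- pencil: Loose pencil, 181 mm long, 8 mm thick, lying on the board in front of the channel's left part; leave it. Origin: centre of its underside.

How it is judged:
On the way, in this order (a step that is already met when the one before it is completed fails the run):
1. the bar is pushed home against the end stop while the strap is still parked (y of bar_stop_end in the frame of stop_face above -0.003 m and horizontal distance between bar_stop_end and stop_face below 0.006 m and z of hardwood_bar in the frame of drill_jig below 0.022 m and value of joint strap_swing above 0.6 rad and value of joint cam_lever below 0.3 rad), for 0.2 s.
2. the strap is swung over the bar to its stop with the lever still up (y of bar_stop_end in the frame of stop_face above -0.003 m and value of joint strap_swing below 0.12 rad and value of joint cam_lever below 0.3 rad), for 0.2 s.
3. the cam lever is pushed fully down and the foot clamps the bar (value of joint cam_lever above 1 rad and contact force between clamp_foot and hardwood_bar above 4 N), for 0.2 s.
At the end, for the whole second after the job is handed in: The bar lies in its channel with its end within 3 mm of the end stop, the strap is within 0.12 rad of square over it, the lever is down past 1.0 rad of its 1.10, the foot presses on the bar with over 4 N, and all is at rest (all of step 3 and y of bar_stop_end in the frame of stop_face above -0.003 m and horizontal distance between bar_stop_end and stop_face below 0.006 m and z of hardwood_bar in the frame of drill_jig below 0.022 m and value of joint strap_swing below 0.12 rad and linear speed of hardwood_bar below 0.01 m/s); the robot touches nothing.
It fails at once if the bar is lifted out of its channel (z of hardwood_bar in the frame of drill_jig above 0.03 m).
It fails at once if the bar is tipped (angle between hardwood_bar's own z axis and vertical above 0.1 rad).
It fails at once if the cam lever is pushed down before the strap is over the bar (value of joint cam_lever above 0.45 rad and value of joint strap_swing above 0.2 rad).
It fails at once if a loose thing beside the jig is pushed away (distance of any of tape_measure, sanding_block, screwdriver, offcut_block_0, pencil from where it was at the start of the episode above 0.02 m).
It also fails if it takes over 58 s, if anything falls off the work surface, if the arm or the gripper's body presses on something with over 40 N, if the wrist force passes 120 N, or if a joint passes its speed limit or range.

## Working session

There is one attempt and no reset: what is moved stays moved. The work goes in short steps, Python scripts to look and compute and a tool call to move; the robot and the scene stay as the last step left them, time stands still between calls to the robot, and variables do not carry over. Pictures are saved under pics/ and viewed, at most 10 in all, crops included, and the job is handed in when it is done.

Besides the shell and the picture viewer there is one more tool, called in YAML: its name, and indented under it one key for each argument. play_rows: Moves the arm, as the interface text tells. Its arguments: {"type":"object","properties":{"rows":{"type":"array"},"grip":{"type":"number"},"newtons":{"type":"number"}},"required":["rows"]}

```bash
mkdir -p pics; cat > look.py <<'E'
import cv2,numpy as np
from plant import env
def marks(cams,names):
    for c in cams:
        p=env.snapshot(c)
        for n in names:
            try:
                r=env.landmark_of(p,n)
                print(c,n,[(np.round(np.array(d["point"])*1000).tolist(),round(d["confidence"],2)) for d in r[:2]])
            except Exception as e: print(c,n,e)
        yield c,p
E
python3 - <<'E'
from look import *
s=env.sense();print(s["time"],s["ee_pos"],s["ee_rot"])
N="drill_jig hardwood_bar bar_push_end bar_stop_end stop_face clamp_pivot strap_side clamp_foot lever_tip tape_measure sanding_block screwdriver offcut_block_0 pencil".split()
for c,p in marks(["scene","side"],N):
    cv2.imwrite(f"pics/{c}0.png",p["image"])
    print(c,np.round(np.linalg.inv(p["camera_from_world"])[:3,3],2))
E
ls
```

```text
0.0 [ 0.1772029  -0.59848366  0.23003083] [ 9.89663728e-01  1.43402794e-01 -8.20491430e-05 -1.15649411e-03]
scene drill_jig [([580.0, 68.0, 2.0], 0.97)]
scene hardwood_bar [([622.0, -2.0, 18.0], 0.8)]
scene bar_push_end [([612.0, -171.0, 33.0], 0.68)]
scene bar_stop_end []
scene stop_face [([632.0, 187.0, 30.0], 0.82)]
scene clamp_pivot [([551.0, 12.0, 73.0], 0.66)]
scene strap_side [([535.0, -67.0, 72.0], 0.93)]
scene clamp_foot []
scene lever_tip [([553.0, 47.0, 168.0], 0.7)]
scene tape_measure [([482.0, -147.0, -1.0], 0.8), ([620.0, -4.0, 17.0], 0.4)]
scene sanding_block [([434.0, 193.0, -2.0], 0.77)]
scene screwdriver [([727.0, 97.0, -0.0], 0.83)]
scene offcut_block_0 [([419.0, 25.0, -3.0], 0.8)]
scene pencil [([529.0, 135.0, 17.0], 0.67)]
scene [0.08 0.25 0.81]
side drill_jig [([579.0, 66.0, 5.0], 0.57)]
side hardwood_bar [([616.0, -1.0, 16.0], 0.96)]
side bar_push_end [([613.0, -170.0, 36.0], 0.71), ([633.0, 162.0, 33.0], 0.39)]
side bar_stop_end [([632.0, 163.0, 30.0], 0.76)]
side stop_face [([626.0, 185.0, 31.0], 0.87)]
side clamp_pivot [([550.0, 14.0, 76.0], 0.77)]
side strap_side [([538.0, -65.0, 72.0], 0.65)]
side clamp_foot []
side lever_tip [([548.0, 45.0, 164.0], 0.79)]
side tape_measure [([486.0, -145.0, 4.0], 0.94)]
side sanding_block [([430.0, 190.0, 5.0], 0.69)]
side screwdriver [([724.0, 97.0, 1.0], 0.62), ([581.0, 68.0, 1.0], 0.48)]
side offcut_block_0 [([422.0, 27.0, -1.0], 0.94), ([432.0, 191.0, 4.0], 0.56)]
side pencil []
side [0.23 0.69 0.57]
look.py
pics
```

View pics/scene0.png

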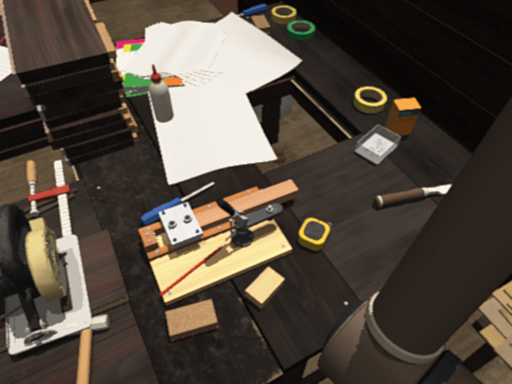

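View pics/side0.png

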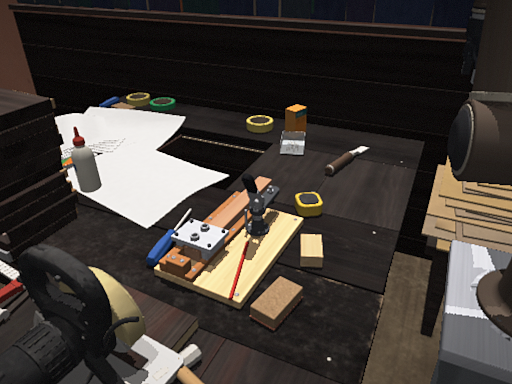

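The scene picture shows the jig around (220,240) and the free bar end at (298,187). The tape is at (314,233), and the strap is parked over (265,213). The side view agrees, with the raised lever at (250,185). Next I'll fit the jig pose and plan the first move.

```bash
cat > fit.py <<'E'
import numpy as np
from scipy.spatial.transform import Rotation as R
from scipy.optimize import least_squares
obs=[((0,0),(580,68)),((0,0),(579,66)),((45,120),(632,187)),((45,120),(626,185)),((-25,-60),(551,12)),((-25,-60),(550,14))]
line=[(612,-171),(613,-170),(632,163)]
def w(p,j):
    c,s=np.cos(p[2]),np.sin(p[2]);return np.array([p[0]+c*j[0]-s*j[1],p[1]+s*j[0]+c*j[1]])
def res(p):
    r=[v for j,o in obs for v in w(p,j)-o]
    n=np.array([np.cos(p[2]),np.sin(p[2])])
    return r+[2*(n@(np.array(l)-p[:2])-45) for l in line]
J=least_squares(res,[580,67,-.058]).x
def plan(pos,rot,tgt,yaw):
    "tool-frame shift mm to world target mm; tool-z turn deg to align tool x with yaw"
    r=R.from_quat(rot);d=r.inv().apply(np.array(tgt)-np.array(pos)*1000)
    g=R.from_matrix([[np.cos(yaw),np.sin(yaw),0],[np.sin(yaw),-np.cos(yaw),0],[0,0,-1]])
    return d.round(1),np.degrees((r.inv()*g).as_rotvec()).round(2)
E
python3 - <<'E'
from fit import *
from plant import env
print(J, np.round(res(J),1))
s=env.sense()
for j,z in [((45,-270),200),((45,-270),28)]:
    t=[*w(J,j),z];print(np.round(t),plan(s["ee_pos"],s["ee_rot"],t,J[2]))
print("home push end",w(J,(45,-210)),"pivot",w(J,(-25,-60)))
E
```

```text
[ 5.80096488e+02  6.89736471e+01 -5.38181025e-02] [ 0.1  1.   1.1  3.  -0.5 -0.6  5.5  1.4  0.9 -1.6  1.9 -3.6 -0.5  1.4
  3.5]
[ 611. -203.  200.] (array([ 527.8, -257. ,   31.3]), array([-0.  ,  0.  , 19.57]))
[ 611. -203.   28.] (array([ 527.8, -257. ,  203.3]), array([-0.  ,  0.  , 19.57]))
home push end [ 613.7349889  -143.14295128] pivot [551.90515701  10.40532089]
```

play_rows:
  rows:
    - [[40,-19.5,0],[0,0,0]]
    - [[44,-21.5,0],[0,0,0]]
    - [[44,-21.5,0],[0,0,0]]
    - [[44,-21.5,0],[0,0,0]]
    - [[44,-21.5,0],[0,0,0]]
    - [[44,-21.5,0],[0,0,0]]
    - [[44,-21.5,0],[0,0,0]]
    - [[44,-21.5,0],[0,0,0]]
    - [[44,-21.5,0],[0,0,0]]
    - [[44,-21.5,0],[0,0,0]]
  grip: 0

```text
time: 2.5
ee_pos: [0.5363, -0.2698, 0.2315]
ee_rot: [0.99, 0.143, 0.0, 0.0]
contact_force: [0.5, -1.3, 0.1]
gripper_width: -0.0003
gripper_force: 0.0
```

play_rows:
  rows:
    - [[44,-21.5,10],[0,0,0]]
    - [[0,0,10],[0,0,7]]
    - [[0,0,10],[0,0,7]]
    - [[0,0,0],[0,0,5.6]]
    - [[0,0,0],[0,0,0]]
    - [[0,0,0],[0,0,0]]

```text
time: 3.1
ee_pos: [0.5712, -0.2383, 0.2015]
ee_rot: [1.0, -0.026, 0.0, 0.0]
contact_force: [0.0, -0.2, -0.1]
gripper_width: 0.0004
gripper_force: 0.0
```

```bash
python3 - <<'E'
from look import *
from fit import *
s=env.sense();print(s["time"],s["ee_pos"],s["gripper_width"],plan(s["ee_pos"],s["ee_rot"],[*w(J,(45,-265)),28],J[2]))
p=env.snapshot("wrist");cv2.imwrite("pics/w1.png",p["image"])
for n in "bar_push_end strap_side clamp_pivot hardwood_bar tape_measure".split():
    print(n,[(np.round(np.array(d["point"])*1000).tolist(),round(d["confidence"],2)) for d in env.landmark_of(p,n)[:2]])
E
```

```text
3.1 [ 0.57123032 -0.2383116   0.2014769 ] 0.0003985000779238032 (array([ 37.3, -42.3, 173.5]), array([ 0.01, -0.02,  0.09]))
bar_push_end [([553.0, 9.0, 69.0], 0.72), ([616.0, -168.0, 34.0], 0.63)]
strap_side [([538.0, -70.0, 76.0], 0.65)]
clamp_pivot [([553.0, 8.0, 74.0], 0.76)]
hardwood_bar [([622.0, -5.0, 19.0], 0.56)]
tape_measure [([486.0, -140.0, 5.0], 0.92)]
```

play_rows:
  rows:
    - [[20,-17,0],[0,0,0]]
    - [[20,-15,0],[0,0,0]]
    - [[0,0,45],[0,0,0]]
    - [[0,0,45],[0,0,0]]
    - [[0,0,45],[0,0,0]]
    - [[0,0,36],[0,0,0]]
    - [[0,0,0],[0,0,0]]

```text
time: 4.1
ee_pos: [0.607, -0.2061, 0.0237]
ee_rot: [1.0, -0.027, -0.006, -0.002]
contact_force: [-0.7, -0.5, -0.8]
gripper_width: -0.0004
gripper_force: 0.0
```

```bash
python3 - <<'E'
from look import *
from fit import *
s=env.sense();print(s["time"],s["ee_pos"],s["contact_force"])
p=env.snapshot("side");cv2.imwrite("pics/s2.png",cv2.resize(p["image"][130:310,130:370],None,fx=3,fy=3))
E
```

```text
4.1 [ 0.60702198 -0.20613423  0.02367181] [-0.65967074 -0.540198   -0.81368732]
```

View pics/s2.png

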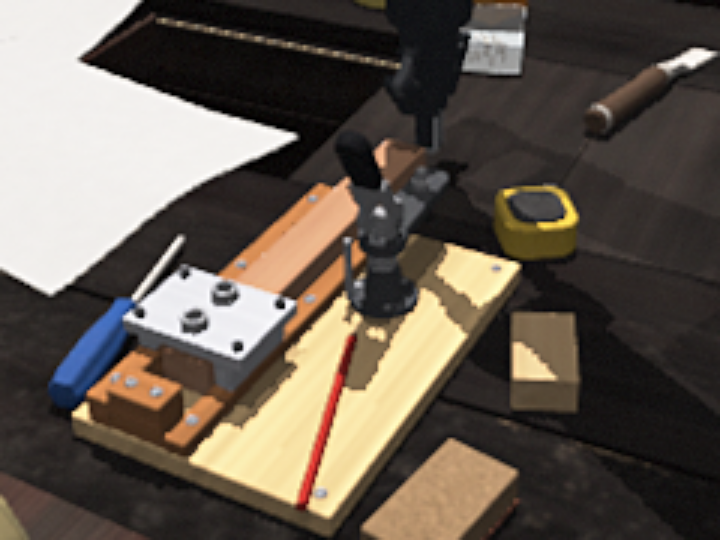

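Fingers stand just behind the bar's end at (430,150) in the crop, clear of the tape and strap. I'll push slowly along the tool's −y.

play_rows:
  rows:
    - [[5,0,-3],[0,0,0]]
    - [[0,-4,0],[0,0,0]]
    - [[0,-4,0],[0,0,0]]
    - [[0,-4,0],[0,0,0]]
    - [[0,-4,0],[0,0,0]]
    - [[0,-4,0],[0,0,0]]
    - [[0,-4,0],[0,0,0]]
    - [[0,-4,0],[0,0,0]]
    - [[0,-4,0],[0,0,0]]
    - [[0,-4,0],[0,0,0]]

```text
time: 5.15
ee_pos: [0.6197, -0.1727, 0.0332]
ee_rot: [1.0, -0.027, -0.0, 0.0]
contact_force: [0.0, -2.0, 0.4]
gripper_width: -0.0003
gripper_force: 0.6
```

play_rows:
  rows:
    - [[0,-2,0],[0,0,0]]
    - [[0,-2,0],[0,0,0]]
    - [[0,-2,0],[0,0,0]]
    - [[0,-2,0],[0,0,0]]

```text
time: 5.55
ee_pos: [0.6201, -0.1647, 0.0332]
ee_rot: [1.0, -0.027, -0.0, -0.0]
contact_force: [-0.2, -1.0, 0.4]
gripper_width: 0.0001
gripper_force: 0.5
```

play_rows:
  rows:
    - [[0,-2,0],[0,0,0]]
    - [[0,-2,0],[0,0,0]]
    - [[0,-2,0],[0,0,0]]
    - [[0,-2,0],[0,0,0]]

```text
time: 5.95
ee_pos: [0.6205, -0.1566, 0.0332]
ee_rot: [1.0, -0.027, -0.0, -0.0]
contact_force: [0.2, -0.6, 0.0]
gripper_width: -0.0004
gripper_force: 0.5
```

play_rows:
  rows:
    - [[0,-1.5,0],[0,0,0]]
    - [[0,-1.5,0],[0,0,0]]
    - [[0,-1.5,0],[0,0,0]]
    - [[0,0,0],[0,0,0]]

```text
time: 6.35
ee_pos: [0.6216, -0.1563, 0.034]
ee_rot: [1.0, -0.026, 0.001, 0.003]
contact_force: [-0.3, -10.8, -0.8]
gripper_width: -0.0
gripper_force: 5.5
```

play_rows:
  rows:
    - [[0,5,0],[0,0,0]]
    - [[0,15,0],[0,0,0]]
    - [[0,0,-35],[0,0,0]]
    - [[0,0,-40],[0,0,0]]
    - [[0,0,-25],[0,0,0]]
    - [[0,0,0],[0,0,0]]

```text
time: 6.95
ee_pos: [0.6235, -0.1738, 0.1388]
ee_rot: [1.0, -0.027, 0.005, 0.001]
contact_force: [-0.3, -0.1, 1.7]
gripper_width: 0.0003
gripper_force: 0.0
```

```bash
python3 - <<'E'
from look import *
from fit import *
for c,p in marks(["side","scene"],"bar_stop_end bar_push_end hardwood_bar strap_side clamp_pivot".split()): 
  if c=="side": cv2.imwrite("pics/s3.png",cv2.resize(p["image"][130:310,130:370],None,fx=3,fy=3))
s=env.sense();print(s["time"],s["ee_pos"],s["contact_force"])
print(plan(s["ee_pos"],s["ee_rot"],[502,-66,60],J[2]))
E
```

```text
side bar_stop_end [([634.0, 186.0, 34.0], 0.81), ([626.0, 187.0, 35.0], 0.58)]
side bar_push_end [([614.0, -147.0, 36.0], 0.57)]
side hardwood_bar [([619.0, 25.0, 18.0], 0.76)]
side strap_side [([536.0, -68.0, 74.0], 0.93)]
side clamp_pivot [([551.0, 14.0, 73.0], 0.73), ([484.0, -145.0, 1.0], 0.73)]
scene bar_stop_end [([631.0, 185.0, 31.0], 0.87), ([726.0, 100.0, 4.0], 0.62)]
scene bar_push_end [([613.0, -143.0, 34.0], 0.89)]
scene hardwood_bar [([620.0, 24.0, 18.0], 0.89)]
scene strap_side [([535.0, -66.0, 71.0], 0.75)]
scene clamp_pivot [([550.0, 11.0, 71.0], 0.67)]
7.55 [ 0.61945631 -0.17211107  0.1326776 ] [-0.30453701 -0.49315413 -0.24650495]
(array([-123. ,  -99.6,   72.8]), array([-0.02,  0.05, -0.02]))
```

View pics/s3.png

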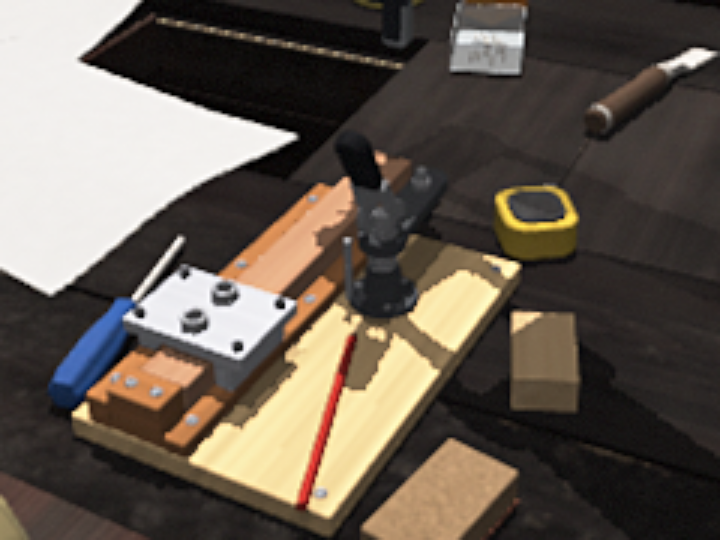

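The bar end now meets the stop block at about (185,375) in the crop, and the networks agree: end y 185, stop 186. Next, I'll move the fingers beside the strap.

play_rows:
  rows:
    - [[-30,-20,0],[0,0,0]]
    - [[-35,-30,0],[0,0,0]]
    - [[-35,-30,0],[0,0,0]]
    - [[-23,-20,0],[0,0,0]]
    - [[0,0,0],[0,0,0]]
    - [[0,0,30],[0,0,0]]
    - [[0,0,30],[0,0,0]]
    - [[0,0,10],[0,0,0]]
    - [[0,0,0],[0,0,0]]
    - [[0,0,0],[0,0,0]]

```text
time: 8.55
ee_pos: [0.5035, -0.0662, 0.0639]
ee_rot: [1.0, -0.027, 0.001, 0.0]
contact_force: [0.2, -0.3, 0.1]
gripper_width: -0.0001
gripper_force: 0.0
```

```bash
python3 - <<'E'
from fit import *
from plant import env
s=env.sense();print(s["time"],s["ee_pos"])
P=np.array([551,11]);pos=s["ee_pos"]*1000;prev=pos.copy()
r=R.from_quat(s["ee_rot"])
for i,th in enumerate(np.radians(np.linspace(-90,-3,16))):
    d=np.array([np.cos(th),np.sin(th)]);n=np.array([np.sin(th),-np.cos(th)])
    f=np.radians(th*57.3+93);e=11*abs(n[0])+14.5*abs(n[1])
    t=[*(P+78*d+(14+e)*n),pos[2]]
    print(np.round(t),r.inv().apply(t-prev).round(1));prev=np.array(t)
E
```

```text
8.55 [ 0.50347804 -0.0662158   0.0639378 ]
[526. -67.  64.] [22.5 -0.4  0. ]
[533. -69.  64.] [6.7 1.9 0. ]
[540. -71.  64.] [7.  1.3 0. ]
[547. -72.  64.] [7.3 0.7 0. ]
[554. -72.  64.] [ 7.5 -0.   0. ]
[562. -72.  64.] [ 7.7 -0.8  0. ]
[570. -71.  64.] [ 7.7 -1.6  0. ]
[578. -69.  64.] [ 7.7 -2.4  0. ]
[585. -66.  64.] [ 7.6 -3.3  0. ]
[593. -62.  64.] [ 7.3 -4.2  0. ]
[600. -58.  64.] [ 7.  -5.1  0. ]
[607. -52.  64.] [ 6.5 -5.9  0. ]
[613. -46.  64.] [ 5.9 -6.7  0. ]
[619. -38.  64.] [ 5.2 -7.5  0. ]
[623. -31.  64.] [ 4.3 -8.1  0. ]
[627. -22.  64.] [ 3.4 -8.7  0. ]
```

play_rows:
  rows:
    - [[10,0,4],[0,0,0]]
    - [[10,0,0],[0,0,0]]
    - [[5,1,0],[0,0,0]]
    - [[5,1.5,0],[0,0,0]]
    - [[6,1,0],[0,0,0]]
    - [[7,0.5,0],[0,0,0]]
    - [[7,0,0],[0,0,0]]
    - [[7,-1,0],[0,0,0]]
    - [[7,-1.5,0],[0,0,0]]
    - [[0,0,0],[0,0,0]]

```text
time: 9.55
ee_pos: [0.5678, -0.0708, 0.0595]
ee_rot: [1.0, -0.027, 0.001, 0.0]
contact_force: [-0.1, -0.4, 0.4]
gripper_width: 0.0
gripper_force: 0.0
```

```bash
python3 - <<'E'
from look import *
for c,p in marks(["side"],["strap_side","lever_tip"]): pass
s=env.sense();print(s["time"],s["ee_pos"],s["contact_force"])
E
```

```text
side strap_side [([577.0, -63.0, 72.0], 0.58)]
side lever_tip [([533.0, 43.0, 166.0], 0.56)]
9.7 [ 0.56695807 -0.07081388  0.05954857] [-0.44459874 -0.49897926 -0.42400722]
```

play_rows:
  rows:
    - [[7,-2,0],[0,0,0]]
    - [[7,-2.5,0],[0,0,0]]
    - [[7,-3.5,0],[0,0,0]]
    - [[7,-4.5,0],[0,0,0]]
    - [[6.5,-5,0],[0,0,0]]
    - [[6.5,-6,0],[0,0,0]]
    - [[5.5,-6.5,0],[0,0,0]]
    - [[4,-5.5,0],[0,0,0]]
    - [[3,-5,0],[0,0,0]]
    - [[2,-4,0],[0,0,0]]

```text
time: 10.7
ee_pos: [0.6245, -0.0288, 0.0594]
ee_rot: [1.0, -0.027, 0.0, 0.0]
contact_force: [-1.4, -1.9, 0.7]
gripper_width: -0.0003
gripper_force: 0.7
```

play_rows:
  rows:
    - [[1,-3,0],[0,0,0]]
    - [[0.5,-3,0],[0,0,0]]
    - [[0,0,0],[0,0,0]]

```text
time: 11.0
ee_pos: [0.6262, -0.023, 0.0594]
ee_rot: [1.0, -0.027, 0.001, -0.0]
contact_force: [0.2, -0.0, -0.4]
gripper_width: -0.0001
gripper_force: 0.0
```

play_rows:
  rows:
    - [[0,-2,0],[0,0,0]]
    - [[0,-2,0],[0,0,0]]
    - [[0,-2,0],[0,0,0]]
    - [[0,0,0],[0,0,0]]

```text
time: 11.4
ee_pos: [0.6267, -0.0202, 0.0596]
ee_rot: [1.0, -0.026, 0.001, 0.002]
contact_force: [0.5, -8.5, -1.0]
gripper_width: 0.0001
gripper_force: 4.4
```

play_rows:
  rows:
    - [[0,4,0],[0,0,0]]
    - [[0,16,0],[0,0,0]]
    - [[0,0,-45],[0,0,0]]
    - [[0,0,-45],[0,0,0]]
    - [[0,0,-45],[0,0,0]]
    - [[0,0,-15],[0,0,0]]
    - [[0,0,0],[0,0,0]]
    - [[0,0,0],[0,0,0]]

```text
time: 12.2
ee_pos: [0.624, -0.0374, 0.2081]
ee_rot: [1.0, -0.027, -0.001, -0.0]
contact_force: [0.8, 0.9, -0.7]
gripper_width: -0.0001
gripper_force: 0.0
```

```bash
python3 - <<'E'
from look import *
from fit import *
for c,p in marks(["side","scene"],"lever_tip strap_side clamp_pivot bar_stop_end".split()): 
  if c=="side": cv2.imwrite("pics/s4.png",cv2.resize(p["image"][130:310,130:370],None,fx=3,fy=3))
s=env.sense();print(s["time"],s["ee_pos"])
print(plan(s["ee_pos"],s["ee_rot"],[556,11,172],J[2]))
E
```

```text
side lever_tip [([516.0, 14.0, 166.0], 0.91), ([616.0, -145.0, 37.0], 0.26)]
side strap_side [([628.0, -7.0, 72.0], 0.98), ([429.0, 192.0, 5.0], 0.41)]
side clamp_pivot [([550.0, 13.0, 74.0], 0.72)]
side bar_stop_end [([630.0, 188.0, 30.0], 0.81)]
scene lever_tip [([517.0, 15.0, 168.0], 0.52)]
scene strap_side [([626.0, -8.0, 71.0], 0.95)]
scene clamp_pivot [([550.0, 8.0, 75.0], 0.82)]
scene bar_stop_end [([626.0, 184.0, 33.0], 0.61)]
12.7 [ 0.62491341 -0.03727409  0.20879091]
(array([-71.4, -44.5,  36.8]), array([-0.  ,  0.04, -0.02]))
```

View pics/s4.png

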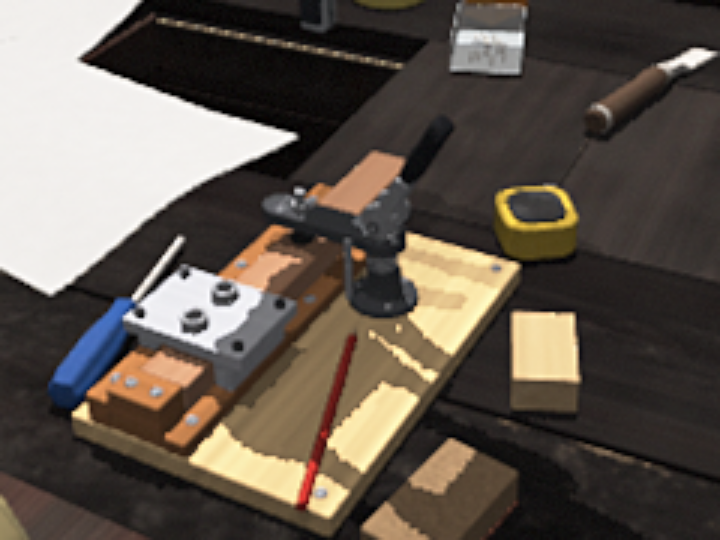

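The strap lies over the bar against its pin at (350,250), and the lever is raised at (435,145). Now I'll bring the fingers to the inner side of the lever.

play_rows:
  rows:
    - [[-25,-16,0],[0,0,0]]
    - [[-25,-15,0],[0,0,0]]
    - [[-22,-15,0],[0,0,0]]
    - [[0,0,0],[0,0,0]]
    - [[0,0,20],[0,0,0]]
    - [[0,0,20],[0,0,0]]
    - [[0,0,0],[0,0,0]]
    - [[0,0,0],[0,0,0]]

```text
time: 13.5
ee_pos: [0.556, 0.0122, 0.1692]
ee_rot: [1.0, -0.027, -0.0, 0.0]
contact_force: [0.1, 0.4, 1.0]
gripper_width: -0.0
gripper_force: 0.0
```

```bash
python3 - <<'E'
from fit import *
from plant import env
s=env.sense();print(s["time"],s["ee_pos"],s["contact_force"])
prev=s["ee_pos"]*1000;r=R.from_quat(s["ee_rot"])
for v in np.linspace(0,1.1,12):
    a=1.1-v;h=82*np.cos(a)-7*np.sin(a)-11;z=89+82*np.sin(a)+7*np.cos(a)
    t=np.array([551-h,11.5+.054*h,z]);print(round(v,2),t.round(),r.inv().apply(t-prev).round(1));prev=t
E
```

```text
13.5 [0.55596415 0.0122445  0.16923822] [0.13094453 0.44644161 1.0096811 ]
0.0 [531.  13. 165.] [-24.9   1.    4. ]
0.1 [524.  13. 162.] [-7.5  0.   3.5]
0.2 [517.  13. 158.] [-7.1  0.   4.2]
0.3 [510.  14. 153.] [-6.6  0.   4.9]
0.4 [504.  14. 147.] [-6.1  0.   5.5]
0.5 [498.  14. 141.] [-5.5  0.   6.1]
0.6 [493.  15. 134.] [-4.9  0.   6.6]
0.7 [489.  15. 127.] [-4.2  0.   7.1]
0.8 [486.  15. 120.] [-3.5  0.   7.5]
0.9 [483.  15. 112.] [-2.7  0.   7.8]
1.0 [481.  15. 104.] [-1.9  0.   8. ]
1.1 [480.  15.  96.] [-1.1 -0.   8.2]
```

play_rows:
  rows:
    - [[-12,0,2],[0,0,0]]
    - [[-12,0,2],[0,0,0]]
    - [[-7.5,0,3.5],[0,0,0]]
    - [[-7,0,4],[0,0,0]]
    - [[-6.5,0,5],[0,0,0]]
    - [[-6,0,5.5],[0,0,0]]
    - [[-5.5,0,6],[0,0,0]]
    - [[-5,0,6.5],[0,0,0]]
    - [[0,0,0],[0,0,0]]

```text
time: 14.4
ee_pos: [0.4924, 0.016, 0.1331]
ee_rot: [1.0, -0.027, -0.002, -0.0]
contact_force: [-0.6, 0.1, -0.2]
gripper_width: -0.0003
gripper_force: 0.0
```

```bash
python3 - <<'E'
from look import *
for c,p in marks(["side","scene"],["lever_tip","strap_side"]):
  if c=="side": cv2.imwrite("pics/s5.png",cv2.resize(p["image"][130:310,130:370],None,fx=3,fy=3))
s=env.sense();print(s["time"],s["ee_pos"],s["contact_force"])
E
```

```text
side lever_tip [([478.0, 14.0, 133.0], 0.85), ([618.0, 23.0, 16.0], 0.31)]
side strap_side [([625.0, -8.0, 70.0], 0.94)]
scene lever_tip []
scene strap_side [([626.0, -6.0, 70.0], 0.66)]
14.7 [0.49422219 0.01585528 0.1345987 ] [-0.20106392  0.09460503  0.74528024]
```

View pics/s5.png

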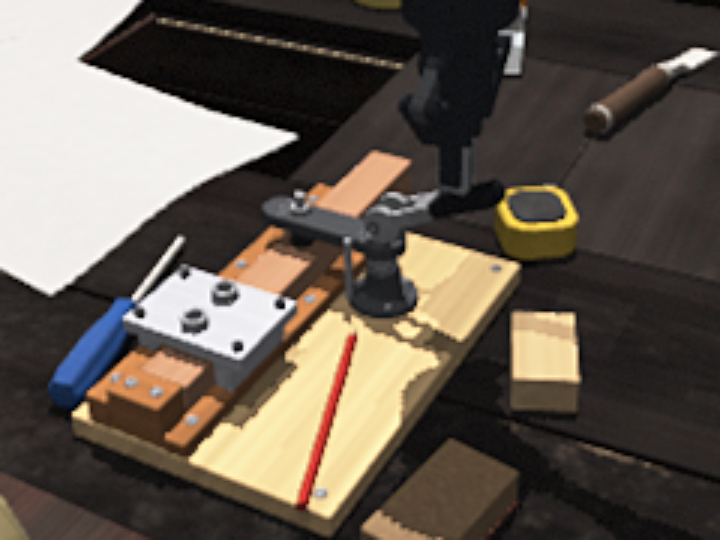

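The lever is about half down, with the fingers on the paddle at (460,190), and the strap is still square. I'll keep pushing down.

play_rows:
  rows:
    - [[-5,0,7],[0,0,0]]
    - [[-3.5,0,7.5],[0,0,0]]
    - [[-3,0,7.5],[0,0,0]]
    - [[-2,0,7],[0,0,0]]
    - [[-1,0,5],[0,0,0]]
    - [[0,0,3],[0,0,0]]
    - [[0,0,2],[0,0,0]]
    - [[0,0,0],[0,0,0]]

```text
time: 15.5
ee_pos: [0.4789, 0.0167, 0.097]
ee_rot: [1.0, -0.027, -0.002, -0.0]
contact_force: [-4.0, -0.5, 13.8]
gripper_width: 0.0002
gripper_force: 6.9
```

play_rows:
  rows:
    - [[0,0,2],[0,0,0]]
    - [[0,0,2],[0,0,0]]
    - [[0,0,0],[0,0,0]]
    - [[0,0,0],[0,0,0]]

```text
time: 15.9
ee_pos: [0.479, 0.0167, 0.0964]
ee_rot: [1.0, -0.027, -0.002, 0.0]
contact_force: [-13.5, 0.4, 36.6]
gripper_width: 0.0
gripper_force: 18.5
```

Firm stop at 96 mm height, as expected. I'll lift off and check.

play_rows:
  rows:
    - [[0,0,-5],[0,0,0]]
    - [[0,0,-15],[0,0,0]]
    - [[0,0,-40],[0,0,0]]
    - [[0,0,-40],[0,0,0]]
    - [[0,0,0],[0,0,0]]
    - [[0,0,0],[0,0,0]]
    - [[0,0,0],[0,0,0]]

```text
time: 16.6
ee_pos: [0.4778, 0.0167, 0.1899]
ee_rot: [1.0, -0.027, -0.002, -0.0]
contact_force: [-0.6, -0.4, -0.3]
gripper_width: -0.0001
gripper_force: 0.0
```

```bash
python3 - <<'E'
from look import *
for c,p in marks(["side","scene"],"lever_tip strap_side bar_stop_end stop_face tape_measure offcut_block_0".split()):
  if c=="side": cv2.imwrite("pics/s6.png",cv2.resize(p["image"][130:310,130:370],None,fx=3,fy=3))
s=env.sense();print(s["time"],s["ee_pos"],s["contact_force"])
E
```

```text
side lever_tip [([467.0, 18.0, 96.0], 0.87)]
side strap_side [([630.0, -4.0, 68.0], 0.8)]
side bar_stop_end [([630.0, 187.0, 30.0], 0.9)]
side stop_face [([624.0, 185.0, 30.0], 0.56)]
side tape_measure [([484.0, -145.0, 2.0], 0.62)]
side offcut_block_0 [([421.0, 28.0, -2.0], 0.8)]
scene lever_tip [([469.0, 16.0, 96.0], 0.63)]
scene strap_side [([627.0, -6.0, 67.0], 0.53), ([629.0, 187.0, 28.0], 0.5)]
scene bar_stop_end [([627.0, 184.0, 34.0], 0.91), ([468.0, 16.0, 98.0], 0.58)]
scene stop_face [([626.0, 186.0, 30.0], 0.92), ([629.0, -7.0, 66.0], 0.2)]
scene tape_measure [([481.0, -145.0, -3.0], 0.71)]
scene offcut_block_0 [([422.0, 25.0, -3.0], 0.96), ([628.0, 186.0, 29.0], 0.35)]
17.3 [0.4798023  0.01662098 0.19181081] [-0.61280176 -0.47905029  0.66375445]
```

View pics/s6.png

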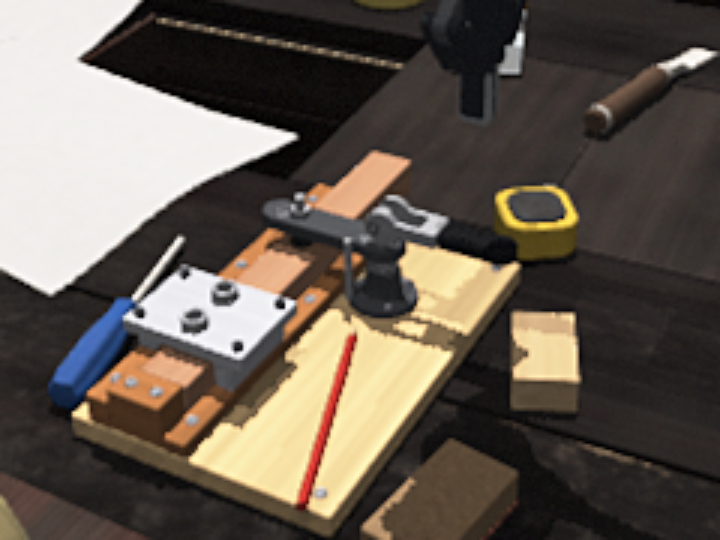

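The lever is level at (480,240), the strap is square and lowered over the bar, and the loose things haven't moved. The fingers are clear of everything, so I'm handing it in.

```bash
python3 -c "
from plant import env
print(env.finish_job())"
```

```text
the job is handed in; nothing more can be done
None
```

I handed the job in at about 17 s, with the bar home against the stop, the strap square over it and the cam lever fully down; the camera checks agreed and the loose things looked unmoved, but the foot's force on the bar was not measured and no verdict came back.

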